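# Key the spindle shaft into the belt pulley and hold it home

### The arm

A 6-joint arm with a two-finger parallel gripper is mounted at the origin on a cart in front of the work surface, level with it; the furniture and walls round the work are solid. World frame = base frame: x ahead of the robot, y to its left, z up, the work surface at z = 0. Lengths are in m, angles in degrees, forces in N, time in s.
With the tool pointing down it reaches from about 0.325 to 0.9 m from the base axis. Payload 6.1 kg.
Tool frame: the origin (TCP) lies at the very end of the fingers, on their centre line; the grasp point (between the pads) lies 19 mm behind it; z points along the fingers, y is the line along which they close (so a half turn about z gives the same grasp; the last joint's range is limited). The gripper opens to 85 mm and grips with 20 to 120 N. Pads are 22 mm wide; open, the fingers measure 114 mm over their backs; the gripper's body (76 mm by 85 mm) begins 54 mm behind the grasp point. The pads swing forward as they close: fully open they stand 13 mm farther back than shut.
Start: joints at [-77.355, 12.628, 87.462, -0, 79.91, -7.225], TCP at [0.212, -0.588, 0.231] pointing down, gripper open.
Joint ranges: [-170.65, 170.65], [-52.31, 119.04], [5.05, 147.46], [-71.25, 251.25], [11.57, 151.72], [-153.62, 153.62]. Speed limits (degrees/s): [147.25, 147.25, 172.46, 180, 180, 180].

### API

Orientations are given as [roll, pitch, yaw] about the fixed x, y, z axes, in that order (R = Rz(yaw) Ry(pitch) Rx(roll)).
In Python, from workcell import * gives the robot as it stands.
- The arm moves only by the tool servo_tool, never from a script. Its arguments are lists of equal length, an entry for each row: "offset": the shift along the world's x, y, z in m, a list of three; "twist": the turn about the world's z in rad; "fingers": the finger opening in m, from 0 to 0.0854. A call has 1 to 5 rows; each row shifts and turns the commanded pose from where the row before left it; what a row does not reach is not made up. A row lasts 1/12 s, in which the tool goes at most 41.7 mm and 7.16 degrees, less where a joint would pass 70% of its speed; a pose out of reach is approached as far as the arm can. A call is refused whole if a number of a shift passes 0.0417 or a number of a turn 0.125, either way. A call with a gripper value outside its range is refused whole. The fingers move at their own pace and stop on an object; "newtons" is the grip in N (left out, the last holds). Time passes only in rows, so rows that do not move let the fingers close. It gives the time, the measured TCP pose, the force, the opening and the grip force at its end, in the units of the state.
- observe(): the state, without advancing time (a new reading comes with each control period).
- capture(name): name is "side" or "top"; returns a dict with "img" (384x512x3 uint8, red, green, blue), "fx", "fy", "cx", "cy" (pixels), "D" ([k1, k2, p1, p2, k3] as OpenCV has them; the pictures are not rectified), "rvec" (rotation vector, rad) and "tvec" (3), from world to camera coordinates, as OpenCV has them. Camera axes: x right, y down, z forward; pixel columns grow to the right and rows downward; lengths in m; the calibration is good to about 2 mm. A picture is of the moment at which its call begins. There is no depth.
- hand_in(): hands the job in; it is judged then, once.
The state is a dict: "t": time; "qpos": joint angles; "joint_vel": joint speeds; "tau": joint torques, N m; "position": TCP position; "orientation": TCP orientation; "contact_force": force on the tool from outside, world axes, zero at the start; "moment": the same for the moment, N m; "grip_width": finger opening in m; "finger_force": force on a finger pad.
Only numpy, scipy, OpenCV 4.12 (cv2) and the standard library are available. Lean on these libraries where they do the work, as an engineer would, in place of code of your own. Each camera call takes 0.05 s, during which the arm holds its last target. There are 200 camera calls.

### The job

Take the keyed shaft (the one with the square head and the pointer lug on its collar) out of the wooden rack and put its round nose into the bore of the belt pulley; turn it under a light push until its key slips into the pulley's keyway, then keep pushing down against the spring pad in the bore until the collar sits fully home on the pulley's boss. Finish while still holding the shaft in the gripper and pressing it home, because the spring lifts it as soon as it is let go. Leave the plain round shaft in the rack and do not disturb the loose wooden disc, scraper or buffing wheel.

Things in the scene. Friction and masses are not known exactly. Their poses are not given: they have to be found in the camera images.
- keyed_shaft: Steel shaft, 104 mm tall, about 0.3 kg, upright in one of the rack's holes. Origin at its nose (lowest point), z up its axis. From the nose up: round shank 24 mm diameter to 48 mm, its lowest 5 mm tapered to 17 mm; collar 44 mm diameter to 54 mm; square head 22 x 22 mm, flats facing the body's x and y, to 104 mm (grip here, either pair of flats). Key on the shank's -x side.
- shaft_nose (a point): Point on the shaft's axis at the tip of the nose (the body's origin).
- shaft_shoulder (a point): On the shaft's axis at the underside of the collar, 48 mm above the nose.
- shaft_lug (a point): Top of the small lug, 8 mm wide, that sticks out of the collar to 29 mm from the axis (this point: 26 mm out on the shaft's -x side, 54 mm above the nose). Straight below it is the key: 8 mm wide, out to 16.5 mm from the axis, from 18 to 48 mm above the nose.
- shaft_grip (a point): Point on the shaft's axis in the square head, 84 mm above the nose: a good height to grip.
- pulley: Grey cast V-belt pulley, 100 mm diameter, rim 52 mm high, lying flat on a dark steel base 116 x 116 x 20 mm; fixed, cannot turn. Origin on the bore's axis at the bench top, z up. Boss 56 mm diameter, its flat top 70 mm above the bench. Bore 26.4 mm diameter, keyway on its -x side. The shank goes 48 mm in; its key lands on the boss after 18 mm unless it meets the keyway. Push lightly (5 to 10 N) while turning.
- pulley_mouth (a point): Centre of the bore's mouth on the boss's top, 70 mm above the bench; axes as the pulley's.
- keyway_mark (a point): In the keyway at the boss's top, 16 mm from the bore's axis on the pulley's -x side. Keyway 11.4 mm wide, out to 18.5 mm from the axis, full depth. The key drops in when lug and keyway point the same way from the axis (x axes of shaft and pulley alike, within about 0.1 rad); from the start this is a turn of at most 1.2 rad either way.
- ejector (a joint): Spring pad (brass, 22 mm diameter) in the bore, 36 mm below the mouth. Value in m: 0 = up at rest, 0.012 = pushed down 12 mm, which is where the collar sits on the boss. It takes 7 N to start it and 13 N at 12 mm; it always returns and lifts the shaft when not pushed.
- rack: Fixed wooden rack, 80 x 170 mm, its top 70 mm above the bench (12 mm board on two end boards). Origin under its centre on the bench. Two 37 mm holes on its y axis, 45 mm either side of the centre; a shaft hangs loosely in each, its collar resting on the board. Beyond rack and pulley a wide lamp shade hangs 0.5 m over the bench (centre x 0.67, y 0.23): keep the wrist on the near side of it. A motor 0.25 m tall stands to the right (x over 0.45).
- plain_shaft: The other shaft in the rack: same shank and collar, but round 22 mm head, no key and no lug. Origin at its nose. Leave it in the rack.
- wood_disc: Loose turned wooden disc, 62 mm diameter, 14 mm high, flat on the bench. Leave alone.
- scraper: Loose scraper, 145 mm long, 14 mm wide, 10 mm high, dark handle, flat on the bench. Leave alone.
- buff1: Loose dark buffing wheel, 82 mm diameter, 26 mm high, flat on the bench. Leave alone.
Things that resemble listed ones, but are neither listed nor needed, are in the scene too. What is shaped like the keyed_shaft but turquoise is not meant.

How it is judged:
By the outcome, as a careful person would: the job done as asked, in the order asked, and still so for the second after the job is handed in, while the arm keeps its last pose, push and grip.
It also fails if it takes over 58 s, if anything falls off the work surface, if the arm or the gripper's body presses on something with over 40 N, if the wrist force passes 120 N, or if a joint passes its speed limit or range.

## Working session

There is one attempt and no reset: what is moved stays moved. The work goes in short steps, Python scripts to look and compute and a tool call to move; the robot and the scene stay as the last step left them, time stands still between calls to the robot, and variables do not carry over. Pictures are saved under pics/ and viewed, at most 10 in all, crops included, and the job is handed in when it is done.

Besides the shell and the picture viewer there is one more tool, called as a command line: name --pt "numbers of a row" for each row, then --argument value for the rest. servo_tool: Moves the arm, as the interface text tells. Its arguments: {"type":"object","properties":{"offset":{"type":"array","items":{"type":"array","items":{"type":"number"}}},"twist":{"type":"array","items":{"type":"number"}},"fingers":{"type":"array","items":{"type":"number"}},"newtons":{"type":"number"}},"required":["offset","twist","fingers"]}

```bash
mkdir -p pics
cat > h.py <<'E'
from workcell import *
import numpy as np, cv2
def ray(c,u,v):
    K=np.array([[c['fx'],0,c['cx']],[0,c['fy'],c['cy']],[0,0,1.]])
    p=cv2.undistortPoints(np.array([[[u,v]]],float),K,np.array(c['D'],float))[0,0]
    R=cv2.Rodrigues(np.array(c['rvec'],float))[0]; t=np.array(c['tvec'],float).ravel()
    return -R.T@t, R.T@np.array([p[0],p[1],1])
def onz(c,u,v,z):
    o,d=ray(c,u,v); return o+d*(z-o[2])/d[2]
def proj(c,P):
    K=np.array([[c['fx'],0,c['cx']],[0,c['fy'],c['cy']],[0,0,1.]])
    return cv2.projectPoints(np.array(P,float).reshape(-1,3),np.array(c['rvec'],float),np.array(c['tvec'],float),K,np.array(c['D'],float))[0].reshape(-1,2)
E
python3 - <<'E'
from h import *
a=capture("top");b=capture("side")
im=np.vstack([a['img'],b['img']])
cv2.imwrite('pics/top.png',a['img'][:,:,::-1]);cv2.imwrite('pics/side.png',b['img'][:,:,::-1])
for c in(a,b): print(ray(c,256,192))
print(observe())
E
```

```text
(array([0.33767084, 0.24850795, 1.29421357]), array([ 0.1770511 ,  0.00480882, -0.9842456 ]))
(array([0.4930676 , 1.22148068, 0.65731015]), array([ 0.04218878, -0.86667775, -0.4970899 ]))
{'t': 0.1, 'qpos': array([-7.73543808e+01,  1.26703325e+01,  8.75194774e+01, -4.23359154e-04,
        7.99093913e+01, -7.22480212e+00]), 'joint_vel': array([-0.0448559 , -0.14258819, -0.24526013, -0.0454175 , -0.04168577,
       -0.07304116]), 'tau': array([ 1.33443424e-03, -4.98245251e+01, -3.90543759e+01, -1.84080079e-05,
        5.64236107e-03,  2.99126373e-05]), 'position': array([ 0.21231071, -0.58725997,  0.23031038]), 'orientation': array([-1.79901534e+02, -1.20624232e-02,  1.98704855e+01]), 'contact_force': array([ 0.2190485 , -0.06441788,  0.79709722]), 'moment': array([ 0.01048592, -0.02446807,  0.05733599]), 'finger_force': 0.0, 'grip_width': 0.08551686929998115}
```

View pics/top.png

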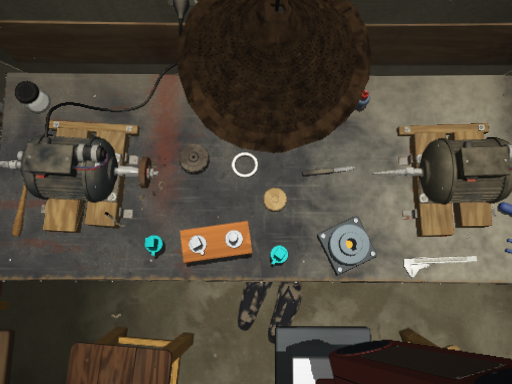

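View pics/side.png

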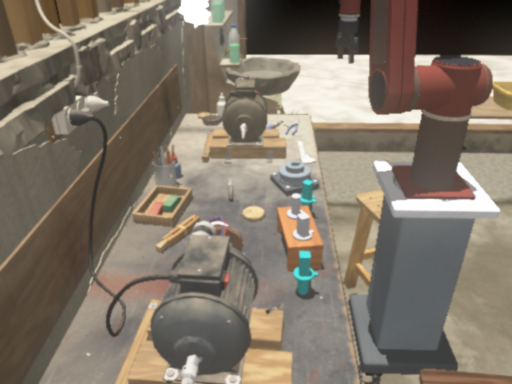

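The top view shows the rack around (216,242), with grey shafts at (197,244) and (234,239). The turquoise decoys are at (153,244) and (279,255), and the pulley is at (349,244). The left shaft looks like it has a lug. I'll confirm that in one enlarged crop.

Run:
```python
from h import *
a=capture("top")['img'];b=capture("side")['img']
r=lambda i,s:cv2.resize(i,s,interpolation=cv2.INTER_CUBIC)
A=r(a[215:270,175:255],(400,275)); P=r(a[210:280,310:380],(275,275)); S=r(b[185:270,270:330],(212,300))
im=np.zeros((580,680,3),np.uint8); im[:275,:400]=A; im[:275,402:677]=P; im[278:578,:212]=S
cv2.imwrite('pics/crop.png',im[:,:,::-1])
```

```text
(no output)
```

View pics/crop.png

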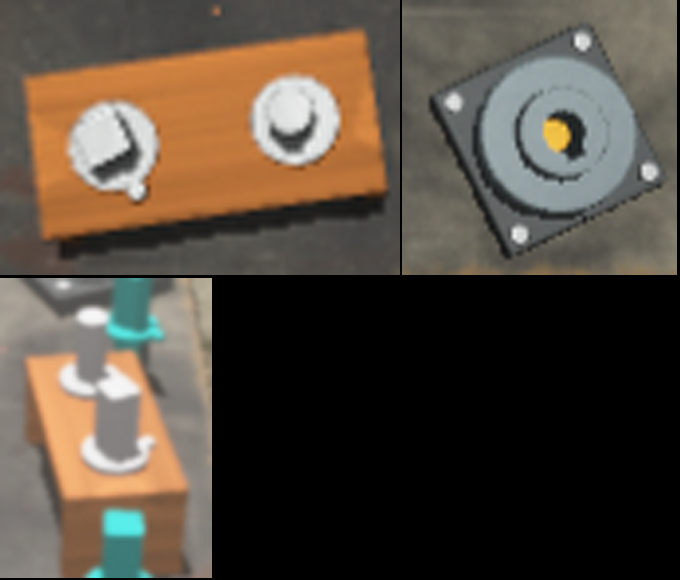

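The left shaft at (197,244) is the keyed one: it has a square head and a lug at about (202,252). The one at (234,239) is the plain shaft with a round head, and the turquoise ones are decoys. The pulley keyway points to the lower right of the bore, at about (354,248).

Run:
```python
from h import *
a=capture("top");b=capture("side")
T=lambda x,y:(175+(x+.5)/5-.5,215+(y+.5)/5-.5)
s=70/275
Q=lambda x,y:(310+(x-402+.5)*s-.5,210+(y+.5)*s-.5)
col=onz(a,*T(113,147),.074); pl=onz(a,*T(295,121),.074); lug=onz(a,*T(138,189),.076)
top=onz(a,*T(100,141),.126)
# head top quad corners by bright mask
im=a['img']; hsv=cv2.cvtColor(im,cv2.COLOR_RGB2HSV)
def white(box,th):
    u0,v0,u1,v1=box; m=np.zeros(im.shape[:2],np.uint8); m[v0:v1,u0:u1]=((hsv[...,1]<40)&(hsv[...,2]>th))[v0:v1,u0:u1]*255
    cs=cv2.findContours(m,0,2)[0]; c=max(cs,key=cv2.contourArea); return c
for n,bx in(('key',(183,230,213,262)),('plain',(220,225,250,256))):
    c=white(bx,120); (u,v),r=cv2.minEnclosingCircle(c); print(n,u,v,r,cv2.boundingRect(c))
print('col',col,'plain',pl,'dist',np.linalg.norm(col-pl)); print('lug',lug,lug-col,'r',np.linalg.norm((lug-col)[:2]),'ang',np.degrees(np.arctan2(*(lug-col)[1::-1])))
print('top',top)
B=[onz(a,*Q(*p),.023) for p in((583,41),(453,103),(520,234),(650,171))]; print(np.round(B,4)); C=np.mean(B,0);print('pulley c',C)
for i in range(4):
    d=B[(i+1)%4]-B[i];print(np.linalg.norm(d),np.degrees(np.arctan2(d[1],d[0])))
print('rim',onz(a,*Q(558,134),.052),'boss',onz(a,*Q(564,131),.07))
k=onz(a,*Q(577,153),.07); print('kw',k,k-C,np.degrees(np.arctan2(*(k-C)[1::-1])))
R=[onz(a,*T(*p),.07) for p in((26,78),(362,31),(386,190),(45,238))]; print('rack',np.mean(R,0)); 
for i in range(4):
    d=R[(i+1)%4]-R[i];print(np.linalg.norm(d),np.degrees(np.arctan2(d[1],d[0])))
# pulley keyway profile: boss-top circle sampling at r=16mm
th=np.radians(np.arange(0,360,10)); 
for r in(.0145,.016,.0175):
  P=np.c_[C[0]+r*np.cos(th),C[1]+r*np.sin(th),.07+0*th]; uv=proj(a,P)
  g=cv2.remap(cv2.cvtColor(im,cv2.COLOR_RGB2GRAY),uv[:,0].astype(np.float32)[None],uv[:,1].astype(np.float32)[None],cv2.INTER_LINEAR)[0]; print(r,list(g))
```

```text
key 197.5 245.5 10.12432861328125 (189, 236, 17, 19)
plain 233.52127075195312 238.62057495117188 8.63231372833252 (225, 231, 18, 17)
col [0.42611085 0.39837311 0.074     ] plain [0.43945107 0.30893182 0.074     ] dist 0.09043067066916462
lug [0.40549949 0.38530441 0.076     ] [-0.02061136 -0.0130687   0.002     ] r 0.024405307364451775 ang -147.62311561474203
top [0.42513006 0.39819262 0.126     ]
[[ 0.4943 -0.0032  0.023 ]
 [ 0.4529  0.0827  0.023 ]
 [ 0.3685  0.0409  0.023 ]
 [ 0.4098 -0.0441  0.023 ]]
pulley c [0.43138778 0.0190529  0.023     ]
0.09536452398865326 115.75857986276748
0.09414281892530095 -153.64885853766646
0.09448627937381712 -64.13648702182634
0.09396478769820296 25.816640303263057
rim [0.43103543 0.0200457  0.052     ] boss [0.43159351 0.01955364 0.07      ]
kw [0.41790256 0.01180448 0.07      ] [-0.01348522 -0.00724841  0.047     ] -151.74160639350055
rack [0.43323138 0.35352263 0.07      ]
0.16834502782510868 -81.6312299763738
0.07973642889621743 -170.88413510428623
0.16896322428063903 98.31201168030778
0.0795633890003005 8.672349404379602
0.0145 [np.uint8(130)
[... 909 characters left out ...]
(154), np.uint8(155), np.uint8(157), np.uint8(157), np.uint8(159), np.uint8(159), np.uint8(159), np.uint8(158), np.uint8(154), np.uint8(155), np.uint8(156)]
0.0175 [np.uint8(161), np.uint8(161), np.uint8(159), np.uint8(161), np.uint8(160), np.uint8(159), np.uint8(160), np.uint8(162), np.uint8(162), np.uint8(162), np.uint8(163), np.uint8(162), np.uint8(159), np.uint8(160), np.uint8(161), np.uint8(161), np.uint8(160), np.uint8(160), np.uint8(144), np.uint8(94), np.uint8(89), np.uint8(92), np.uint8(95), np.uint8(140), np.uint8(155), np.uint8(154), np.uint8(155), np.uint8(156), np.uint8(157), np.uint8(159), np.uint8(159), np.uint8(159), np.uint8(158), np.uint8(158), np.uint8(158), np.uint8(160)]
```

servo_tool --pt "0.018 0.036 0" --pt "0.018 0.036 0" --pt "0.018 0.036 0" --pt "0.018 0.036 0" --pt "0.018 0.036 0" --twist '[0.1, 0.1, 0.1, 0.1, 0.1]' --fingers '[0.085, 0.085, 0.085, 0.085, 0.085]' --newtons 60

```text
t: 0.72
position: [0.3028, -0.4061, 0.2312]
orientation: [180.0, -0.0, 48.8]
contact_force: [0.4, -0.0, -0.6]
grip_width: 0.0851
finger_force: 0.0
```

servo_tool --pt "0.018 0.036 0" --pt "0.018 0.036 0" --pt "0.018 0.036 0" --pt "0 0.04 0" --pt "0 0.04 0" --twist '[0.1, 0.1, 0.1, 0.1, 0.1]' --fingers '[0.085, 0.085, 0.085, 0.085, 0.085]'

```text
t: 1.13
position: [0.3567, -0.2179, 0.2313]
orientation: [180.0, -0.0, 77.5]
contact_force: [0.9, 0.1, -0.6]
grip_width: 0.0849
finger_force: 0.0
```

servo_tool --pt "0 0.04 0" --pt "0 0.04 0" --pt "0 0.04 0" --pt "0 0.04 0" --pt "0 0.04 0" --twist '[0.1, 0.1, 0.1, 0.1, 0.1]' --fingers '[0.085, 0.085, 0.085, 0.085, 0.085]'

```text
t: 1.55
position: [0.356, -0.0181, 0.2316]
orientation: [179.9, 0.0, 106.1]
contact_force: [1.9, 0.3, -0.3]
grip_width: 0.0852
finger_force: 0.0
```

servo_tool --pt "0 0.04 0" --pt "0 0.04 0" --pt "0 0.04 0" --pt "0 0.04 0" --pt "0 0.04 0" --twist '[0.06, 0.06, 0.06, 0.06, 0.07]' --fingers '[0.085, 0.085, 0.085, 0.085, 0.085]'

```text
t: 1.97
position: [0.356, 0.1824, 0.2318]
orientation: [179.9, 0.0, 123.8]
contact_force: [1.6, -1.1, -0.1]
grip_width: 0.0851
finger_force: 0.0
```

servo_tool --pt "0 0.04 0" --pt "0.01 0.04 0" --pt "0.02 0.04 0" --pt "0.02 0.04 0" --pt "0.02 0.04 0" --twist '[0, 0, 0, 0, 0]' --fingers '[0.085, 0.085, 0.085, 0.085, 0.085]'

```text
t: 2.38
position: [0.4225, 0.3744, 0.2312]
orientation: [180.0, 0.0, 123.6]
contact_force: [0.0, -0.3, 0.5]
grip_width: 0.0849
finger_force: 0.0
```

servo_tool --pt "0 0.016 0" --pt "0 0 0" --twist '[0, 0]' --fingers '[0.085, 0.085]'

```text
t: 2.55
position: [0.4222, 0.3911, 0.2302]
orientation: [-179.9, -0.1, 123.7]
contact_force: [-0.1, -0.5, 0.0]
grip_width: 0.085
finger_force: 0.0
```

Run:
```python
from h import *
a=capture("top");b=capture("side");s=observe();print(s['position'],s['orientation'],s['qpos'])
r=lambda i,z:cv2.resize(i,z,interpolation=cv2.INTER_CUBIC)
A=r(a['img'][185:275,160:280],(480,360)); S=r(b['img'][160:280,260:340],(240,360))
cv2.imwrite('pics/app.png',np.hstack([A,S])[:,:,::-1])
```

```text
[0.42186474 0.38806342 0.23062608] [-1.79906358e+02  2.16639515e-02  1.23652325e+02] [ 3.47404588e+01  5.68543770e+00  9.53369646e+01 -2.02489338e-02
  7.90716349e+01  1.09200686e+00]
```

View pics/app.png

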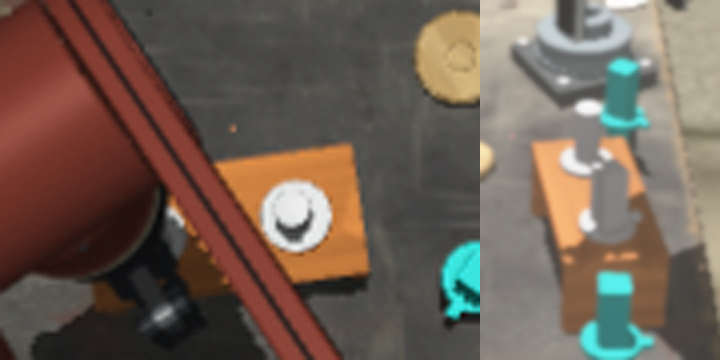

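The top view shows the arm over the keyed shaft, and the rack is undisturbed. In the side view the square head's top is at about (303,215). I'll check my position estimate against that.

Run:
```python
from h import *
b=capture("side");a=capture("top")
print(proj(b,[[.426,.3983,.126],[.426,.3983,.076],[.4315,.0193,.07]]))
print(onz(b,303.3,215.2,.126), onz(b,*(270+115/3.533-.5,185+(450-278)/3.53-.5),.075))
# triangulate plane-free: head top in the earlier top picture
o1,d1=ray(a,194.6,243);o2,d2=ray(b,303.3,215.2)
k=np.linalg.lstsq(np.c_[d1,-d2],o2-o1,rcond=None)[0];print(o1+d1*k[0],o2+d2*k[1])
```

```text
[[303.60269591 215.38991605]
 [302.60623706 233.53059639]
 [294.57989729 163.8141741 ]]
[0.4266421 0.3975298 0.126    ] [0.42711322 0.39569922 0.075     ]
[0.42464952 0.39816207 0.12613271] [0.42667368 0.39792156 0.12625262]
```

servo_tool --pt "0.004 0.008 0" --pt "0 0 0" --pt "0 0 -0.03" --pt "0 0 -0.03" --pt "0 0 0" --twist '[0, 0, 0, 0, 0]' --fingers '[0.085, 0.085, 0.085, 0.085, 0.085]'

```text
t: 3.17
position: [0.4234, 0.3933, 0.1655]
orientation: [-179.5, 0.0, 123.5]
contact_force: [-0.6, -1.6, -1.0]
grip_width: 0.0851
finger_force: 0.0
```

Run:
```python
from h import *
for i in range(3):
    capture("side");s=observe();print(s['position'],s['orientation'])
```

```text
[0.42428587 0.39406136 0.16822239] [-1.79599381e+02  1.25446952e-02  1.23537134e+02]
[0.42570987 0.39514033 0.17077255] [-1.79846504e+02  6.68581203e-03  1.23543425e+02]
[0.42679741 0.39597697 0.17254347] [ 1.79953024e+02 -1.22205473e-03  1.23547260e+02]
```

servo_tool --pt "0 0 0" --pt "0 0 0" --pt "0 0 0" --twist '[0, 0, 0]' --fingers '[0.085, 0.085, 0.085]'

```text
t: 3.57
position: [0.4272, 0.3966, 0.1732]
orientation: [179.8, -0.0, 123.6]
contact_force: [-0.7, -0.1, -0.1]
grip_width: 0.0846
finger_force: 0.0
```

servo_tool --pt "0 0 0" --pt "0 0 0" --pt "0 0 0" --twist '[0, 0, 0]' --fingers '[0.085, 0.085, 0.085]'

```text
t: 3.82
position: [0.4264, 0.3961, 0.1716]
orientation: [180.0, 0.0, 123.6]
contact_force: [-0.3, -0.1, 0.9]
grip_width: 0.0851
finger_force: 0.0
```

Now +2 mm in y and about 84 mm down.

servo_tool --pt "0 0.002 -0.025" --pt "0 0 -0.025" --pt "0 0 -0.02" --pt "0 0 -0.01" --pt "0 0 -0.004" --twist '[0, 0, 0, 0, 0]' --fingers '[0.085, 0.085, 0.085, 0.085, 0.085]'

```text
t: 4.23
position: [0.4251, 0.3971, 0.0851]
orientation: [-179.8, 0.0, 123.6]
contact_force: [0.6, 0.1, -0.5]
grip_width: 0.0847
finger_force: 0.0
```

servo_tool --pt "0 0 0" --pt "0 0 0" --pt "0 0 0" --pt "0 0 0" --pt "0 0 0" --twist '[0, 0, 0, 0, 0]' --fingers '[0.085, 0.085, 0.085, 0.085, 0.085]'

```text
t: 4.65
position: [0.427, 0.3985, 0.0885]
orientation: [179.9, -0.0, 123.6]
contact_force: [-0.6, -0.2, -0.6]
grip_width: 0.085
finger_force: 0.0
```

servo_tool --pt "0 0 0" --pt "0 0 0" --pt "0 0 0" --pt "0 0 0" --pt "0 0 0" --twist '[0, 0, 0, 0, 0]' --fingers '[0.03, 0.03, 0.02, 0.02, 0.01]' --newtons 40

```text
t: 5.07
position: [0.4263, 0.398, 0.0873]
orientation: [-180.0, 0.0, 123.6]
contact_force: [-0.2, -0.5, -0.1]
grip_width: 0.0253
finger_force: 0.0
```

servo_tool --pt "0 0 0" --pt "0 0 0" --pt "0 0 0" --pt "0 0 0" --pt "0 0 0" --twist '[0, 0, 0, 0, 0]' --fingers '[0.01, 0.01, 0.01, 0.01, 0.01]' --newtons 70

```text
t: 5.48
position: [0.4264, 0.3981, 0.0875]
orientation: [180.0, -0.0, 123.6]
contact_force: [0.3, 1.2, 2.0]
grip_width: 0.0216
finger_force: 67.3
```

servo_tool --pt "0 0 0" --pt "0 0 0" --pt "0 0 0" --pt "0 0 0" --pt "0 0 0" --twist '[0, 0, 0, 0, 0]' --fingers '[0.01, 0.01, 0.01, 0.01, 0.01]'

```text
t: 5.9
position: [0.4265, 0.3981, 0.0875]
orientation: [180.0, -0.0, 123.6]
contact_force: [-0.4, 1.2, 2.4]
grip_width: 0.0215
finger_force: 67.4
```

servo_tool --pt "0 0 0.01" --pt "0 0 0.02" --pt "0 0 0.025" --pt "0 0 0.025" --pt "0 0 0.02" --twist '[0, 0, 0, 0, 0]' --fingers '[0.01, 0.01, 0.01, 0.01, 0.01]'

```text
t: 6.32
position: [0.426, 0.3977, 0.1887]
orientation: [-180.0, 0.0, 123.6]
contact_force: [0.8, 0.5, -1.9]
grip_width: 0.0213
finger_force: 69.1
```

servo_tool --pt "0 0 0.02" --pt "0 0 0.01" --pt "-0.01 0 0" --pt "-0.02 0 0" --pt "-0.02 0 0" --twist '[0, 0, 0, 0, 0]' --fingers '[0.01, 0.01, 0.01, 0.01, 0.01]'

```text
t: 6.73
position: [0.3747, 0.3971, 0.2154]
orientation: [-179.8, 0.0, 123.5]
contact_force: [-0.5, -0.1, -2.1]
grip_width: 0.0208
finger_force: 68.9
```

Run:
```python
from h import *
a=capture("top");b=capture("side");s=observe();print(s['position'],s['orientation'],s['grip_width'],s['finger_force'])
r=lambda i,z:cv2.resize(i,z,interpolation=cv2.INTER_CUBIC)
A=r(a['img'][185:275,160:280],(480,360)); S=r(b['img'][160:280,260:340],(240,360))
cv2.imwrite('pics/lift.png',np.hstack([A,S])[:,:,::-1])
```

```text
[0.37228582 0.39724445 0.21491213] [-1.79687654e+02 -2.65104859e-02  1.23673491e+02] 0.02109433071501048 69.1626513004303
```

View pics/lift.png

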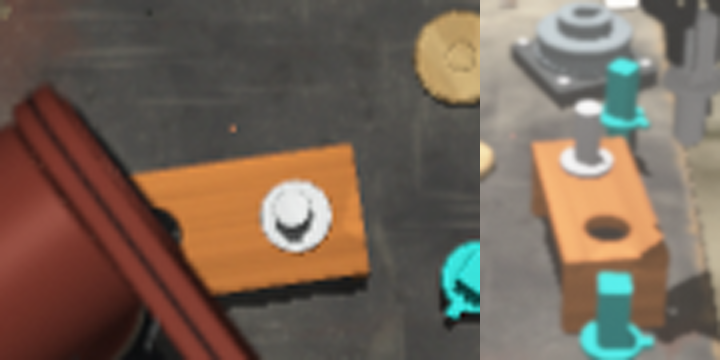

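The shaft is in the gripper, with its hole empty, the plain shaft still in place and the lug attached. Moving to the pulley.

servo_tool --pt "0 -0.02 0" --pt "0 -0.035 0" --pt "0 -0.035 0" --pt "0 -0.035 0" --pt "0 -0.035 0" --twist '[0.02, 0.02, 0.02, 0.02, 0.02]' --fingers '[0.01, 0.01, 0.01, 0.01, 0.01]'

```text
t: 7.25
position: [0.375, 0.2363, 0.2156]
orientation: [-179.9, -0.0, 129.4]
contact_force: [1.3, 0.1, -2.3]
grip_width: 0.0213
finger_force: 69.3
```

servo_tool --pt "0 -0.035 0" --pt "0 -0.035 0" --pt "0.01 -0.035 0" --pt "0.015 -0.035 0" --pt "0.015 -0.035 0" --twist '[0, 0, 0, 0, 0]' --fingers '[0.01, 0.01, 0.01, 0.01, 0.01]'

```text
t: 7.67
position: [0.4155, 0.0614, 0.2162]
orientation: [-180.0, -0.0, 129.3]
contact_force: [0.5, 0.3, -2.4]
grip_width: 0.0215
finger_force: 69.2
```

servo_tool --pt "0.015 -0.03 0" --pt "0.003 -0.014 0" --pt "0 0 0" --pt "0 0 0" --pt "0 0 0" --twist '[0, 0, 0, 0, 0]' --fingers '[0.01, 0.01, 0.01, 0.01, 0.01]'

```text
t: 8.08
position: [0.4335, 0.0196, 0.2163]
orientation: [-179.9, -0.1, 129.3]
contact_force: [-0.5, -0.1, -2.4]
grip_width: 0.0214
finger_force: 69.2
```

servo_tool --pt "0 0 0" --pt "0 0 0" --pt "0 0 0" --pt "0 0 0" --pt "0 0 0" --twist '[0, 0, 0, 0, 0]' --fingers '[0.01, 0.01, 0.01, 0.01, 0.01]'

```text
t: 8.5
position: [0.4343, 0.0195, 0.2174]
orientation: [180.0, 0.0, 129.4]
contact_force: [0.2, -0.6, -2.2]
grip_width: 0.0213
finger_force: 69.2
```

servo_tool --pt "-0.0025 0 -0.02" --pt "0 0 -0.02" --pt "0 0 -0.015" --pt "0 0 -0.01" --pt "0 0 0" --twist '[0, 0, 0, 0, 0]' --fingers '[0.01, 0.01, 0.01, 0.01, 0.01]'

```text
t: 8.92
position: [0.4301, 0.0194, 0.15]
orientation: [-179.8, -0.2, 129.3]
contact_force: [-0.9, 0.4, -3.3]
grip_width: 0.0216
finger_force: 69.0
```

servo_tool --pt "0 0 0" --pt "0 0 0" --pt "0 0 0" --pt "0 0 0" --pt "0 0 0" --twist '[0, 0, 0, 0, 0]' --fingers '[0.01, 0.01, 0.01, 0.01, 0.01]'

```text
t: 9.33
position: [0.4324, 0.0189, 0.1531]
orientation: [179.9, 0.1, 129.3]
contact_force: [-0.3, -0.2, -1.9]
grip_width: 0.0216
finger_force: 69.1
```

Run:
```python
from h import *
a=capture("top");b=capture("side");s=observe();p=s['position'];print(p,s['orientation'],s['contact_force'])
n=[p[0],p[1],p[2]-.0655]
print(proj(b,[n,[*p[:2],p[2]-.0175],[.4315,.0193,.07]]))
r=lambda i,z:cv2.resize(i,z,interpolation=cv2.INTER_CUBIC)
A=r(a['img'][210:280,310:380],(400,400)); S=r(b['img'][120:200,260:340],(400,400))
cv2.imwrite('pics/pre.png',np.hstack([A,S])[:,:,::-1])
```

```text
[0.43211448 0.01898004 0.15274373] [1.79968422e+02 3.42053961e-02 1.29304871e+02] [ 0.41663682  0.62138167 -2.87463195]
[[294.57420004 158.70709133]
 [295.13626432 144.27668359]
 [294.57989729 163.8141741 ]]
```

View pics/pre.png

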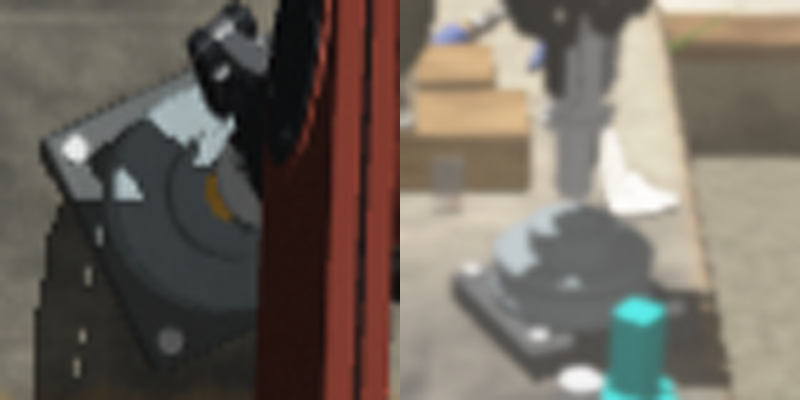

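In the side view the nose is at about (294.6,159), where the pose predicts it, centred above the bore. Going in.

servo_tool --pt "-0.0005 0 -0.008" --pt "0 0 -0.008" --pt "0 0 -0.006" --pt "0 0 -0.004" --pt "0 0 0" --twist '[0, 0, 0, 0, 0]' --fingers '[0.01, 0.01, 0.01, 0.01, 0.01]'

```text
t: 9.85
position: [0.4301, 0.0191, 0.1246]
orientation: [-179.9, -0.1, 129.3]
contact_force: [-0.3, -0.3, -2.9]
grip_width: 0.0214
finger_force: 69.2
```

servo_tool --pt "0 0 0" --pt "0 0 0" --pt "0 0 0" --pt "0 0 0" --pt "0 0 0" --twist '[0, 0, 0, 0, 0]' --fingers '[0.01, 0.01, 0.01, 0.01, 0.01]'

```text
t: 10.27
position: [0.4316, 0.019, 0.1266]
orientation: [180.0, 0.0, 129.3]
contact_force: [0.9, 0.2, -3.2]
grip_width: 0.0212
finger_force: 69.2
```

servo_tool --pt "0 0 -0.003" --pt "0 0 -0.003" --pt "0 0 -0.003" --pt "0 0 0" --pt "0 0 0" --twist '[0, 0, 0, 0, 0]' --fingers '[0.01, 0.01, 0.01, 0.01, 0.01]'

```text
t: 10.68
position: [0.4314, 0.019, 0.1174]
orientation: [180.0, 0.0, 129.3]
contact_force: [1.2, 0.0, -0.4]
grip_width: 0.0215
finger_force: 69.5
```

servo_tool --pt "0 0 -0.001" --pt "0 0 0" --pt "0 0 0" --pt "0 0 0" --pt "0 0 0" --twist '[0, 0, 0, 0, 0]' --fingers '[0.01, 0.01, 0.01, 0.01, 0.01]'

```text
t: 11.1
position: [0.4317, 0.0189, 0.1169]
orientation: [180.0, 0.0, 129.3]
contact_force: [-0.8, 0.5, 5.7]
grip_width: 0.0213
finger_force: 70.3
```

The key has landed at 18 mm with about 8 N of push. Turning toward the keyway now.

servo_tool --pt "0 0 0" --pt "0 0 0" --pt "0 0 0" --pt "0 0 0" --pt "0 0 0" --twist '[-0.03, -0.03, -0.03, -0.03, 0]' --fingers '[0.01, 0.01, 0.01, 0.01, 0.01]'

```text
t: 11.52
position: [0.4314, 0.0192, 0.1161]
orientation: [180.0, -0.0, 122.4]
contact_force: [-1.2, 1.5, -2.9]
grip_width: 0.0216
finger_force: 69.3
```

servo_tool --pt "0 0 0" --pt "0 0 0" --pt "0 0 0" --pt "0 0 0" --pt "0 0 0" --twist '[-0.03, -0.03, -0.03, -0.02, 0]' --fingers '[0.01, 0.01, 0.01, 0.01, 0.01]'

```text
t: 11.93
position: [0.4308, 0.0191, 0.1157]
orientation: [-179.9, -0.0, 116.1]
contact_force: [0.5, -0.7, -3.0]
grip_width: 0.0214
finger_force: 69.2
```

The push force vanished as the key slipped in. Pushing on down.

servo_tool --pt "0 0 -0.003" --pt "0 0 -0.004" --pt "0 0 -0.004" --pt "0 0 -0.002" --pt "0 0 0" --twist '[0, 0, 0, 0, 0]' --fingers '[0.01, 0.01, 0.01, 0.01, 0.01]' --newtons 100

```text
t: 12.35
position: [0.4306, 0.0191, 0.1024]
orientation: [-179.9, -0.1, 116.1]
contact_force: [0.3, -0.2, -2.5]
grip_width: 0.0212
finger_force: 97.4
```

servo_tool --pt "0 0 -0.003" --pt "0 0 -0.003" --pt "0 0 -0.003" --pt "0 0 0" --pt "0 0 0" --twist '[0, 0, 0, 0, 0]' --fingers '[0.01, 0.01, 0.01, 0.01, 0.01]'

```text
t: 12.77
position: [0.4318, 0.0189, 0.095]
orientation: [180.0, 0.0, 116.1]
contact_force: [-2.5, 0.4, 6.3]
grip_width: 0.0215
finger_force: 98.5
```

servo_tool --pt "0 0 -0.003" --pt "0 0 -0.003" --pt "0 0 -0.001" --pt "0 0 0" --pt "0 0 0" --twist '[0, 0, 0, 0, 0]' --fingers '[0.01, 0.01, 0.01, 0.01, 0.01]'

```text
t: 13.18
position: [0.4319, 0.0189, 0.0884]
orientation: [180.0, 0.0, 116.1]
contact_force: [-3.8, 0.2, 8.5]
grip_width: 0.021
finger_force: 99.1
```

servo_tool --pt "0 0 -0.001" --pt "0 0 0" --pt "0 0 0" --pt "0 0 0" --pt "0 0 0" --twist '[0, 0, 0, 0, 0]' --fingers '[0.01, 0.01, 0.01, 0.01, 0.01]'

```text
t: 13.6
position: [0.432, 0.0189, 0.0877]
orientation: [180.0, 0.0, 116.1]
contact_force: [-3.3, 0.6, 10.2]
grip_width: 0.021
finger_force: 99.2
```

servo_tool --pt "0 0 -0.001" --pt "0 0 0" --pt "0 0 0" --pt "0 0 0" --pt "0 0 0" --twist '[0, 0, 0, 0, 0]' --fingers '[0.01, 0.01, 0.01, 0.01, 0.01]'

```text
t: 14.02
position: [0.432, 0.0189, 0.0876]
orientation: [180.0, 0.0, 116.1]
contact_force: [-8.5, 2.3, 19.9]
grip_width: 0.0211
finger_force: 100.6
```

servo_tool --pt "0 0 -0.001" --pt "0 0 0" --pt "0 0 0" --pt "0 0 0" --pt "0 0 0" --twist '[0, 0, 0, 0, 0]' --fingers '[0.01, 0.01, 0.01, 0.01, 0.01]'

```text
t: 14.43
position: [0.432, 0.0189, 0.0875]
orientation: [180.0, 0.0, 116.2]
contact_force: [-13.0, 1.9, 27.8]
grip_width: 0.021
finger_force: 101.9
```

The shaft has bottomed at TCP z = 0.0875, which is the computed home height, and the force there rises steeply. I'll ease the side load a little and take a picture.

servo_tool --pt "-0.001 0 0" --pt "0 0 0" --pt "0 0 0" --pt "0 0 0" --pt "0 0 0" --twist '[0, 0, 0, 0, 0]' --fingers '[0.01, 0.01, 0.01, 0.01, 0.01]'

```text
t: 14.85
position: [0.432, 0.0189, 0.0876]
orientation: [179.9, 0.1, 116.2]
contact_force: [-8.5, 1.5, 24.2]
grip_width: 0.0212
finger_force: 100.8
```

Run:
```python
from h import *
a=capture("top");b=capture("side");s=observe();print(s['position'],s['contact_force'],s['grip_width'])
r=lambda i,z:cv2.resize(i,z,interpolation=cv2.INTER_CUBIC)
A=r(a['img'][130:280,140:390],(500,300)); S=r(b['img'][130:200,260:330],(300,300))
cv2.imwrite('pics/end.png',np.hstack([A,S])[:,:,::-1])
```

```text
[0.43204989 0.01894324 0.08760903] [-7.62845145  2.14948904 24.04562666] 0.02137430151314227
```

View pics/end.png

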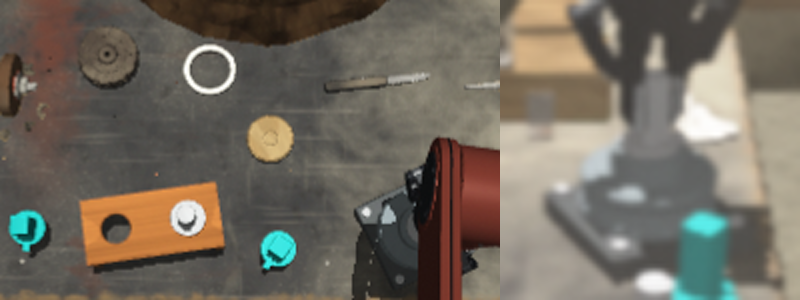

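The collar sits on the boss with the gripper still holding the head (side crop around (655,130)). The plain shaft, disc, scraper and buffing wheel haven't moved.

```bash
python3 -c "
from h import *
print(hand_in())"
```

```text
the job is handed in; nothing more can be done
None
```

The keyed shaft is in the pulley with its key in the keyway and its collar home on the boss, still gripped and pressed down with about 24 N; the plain shaft and loose items were left alone, and the job was handed in at about 15 s.

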